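Put the plug gauge away in its drawer

ROBOT

A 6-joint arm with a two-finger parallel gripper is mounted at the origin on a cart in front of the work surface, level with it; the furniture and walls round the work are solid. World frame = base frame: x ahead of the robot, y to its left, z up, the work surface at z = 0. Lengths are in m, angles in degrees, forces in N, time in s.
With the tool pointing down it reaches from about 0.3 to 0.825 m from the base axis. Payload 5.4 kg.
Tool frame: the origin (TCP) lies on the mounting face of the last link; the fingertips stand 190 mm ahead of it and the grasp point (between the pads) lies 171 mm ahead of it (robot.pinch_z is the distance from the TCP to the grasp point, in m); z points along the fingers, y is the direction in which the jaws open and shut (so a half turn about z gives the same grasp; the last joint's range is limited). The gripper opens to 92 mm and grips with 3 to 60 N. Pads are 20 mm wide; open, the fingers measure 128 mm over their backs; the gripper's body (75 mm by 189 mm) begins 69 mm behind the grasp point.
Start: joints at [53.852, 9.076, 91.501, -0, 79.423, -12.038], TCP at [0.235, 0.525, 0.405] pointing down, gripper open.
Joint ranges: [-166.64, 166.64], [-54.1, 131.32], [10.49, 154.53], [-73.88, 253.88], [9.74, 151.15], [-171.62, 171.62]. Speed limits (degrees/s): [147.25, 147.25, 180, 180, 180, 180].

INTERFACE

Orientations are given as [roll, pitch, yaw] about the fixed x, y, z axes, in that order (R = Rz(yaw) Ry(pitch) Rx(roll)).
In Python, from plant import robot gives the robot as it stands.
- The arm moves only by the tool send_rows, never from a script. Its argument "steps" is a list of rows, each a list of 2 entries, a list of its own where there are three numbers: the shift along the tool's x, y, z in cm, then the turn, a rotation vector about the tool's x, y, z in degrees. In form: [[[x, y, z], [rx, ry, rz]], ...]. A call has exactly 8 rows; each row is the pose to reach, as a shift and turn from the pose commanded when the call began, along the tool's axes at that moment; what a row does not reach only later rows make up. A row lasts 1/8 s, in which the tool goes at most 62.5 mm and 10.7 degrees, less where a joint would pass 70% of its speed; a pose out of reach is approached as far as the arm can. A call with a gripper value outside its range is refused whole. "gripper" is the finger opening in cm, from 0 to 9.19, set as the call begins (left out, the last holds). The fingers move at their own pace and stop on an object; "squeeze" is the grip in N (left out, the last holds). Time passes only in rows, so rows that repeat a pose let the fingers close, or fill a call up. It gives the time, the measured TCP pose, the force and the opening at its end, in the units of the state.
- robot.get_state(): the state, without advancing time (a new reading comes with each control period).
- robot.get_image(name): name is "scene" or "side" or "wrist"; returns a dict with "image" (384x512x3 uint8, blue, green, red), "fx", "fy", "cx", "cy" (pixels), "eye" and "orientation" of the camera in the world. Camera axes: x right, y down, z forward; pixel columns grow to the right and rows downward; lengths in m; the calibration is good to about 2 mm. A picture is of the moment at which its call begins. There is no depth.
- robot.job_done(): hands the job in, once; it reports no verdict.
Trained networks look in the newest picture that a camera, given by its name, has taken for a name from the list of things; names that differ only in an ending like _2 or _b are one class to them, and where a whole thing is asked for, a point or a joint stands for the part that bears it (a point fixed in the world has none). Each returns a list of dicts, best first, with "conf" (0 to 1); they miss things now and then, are a little off and sometimes report something else, mostly with a low value. They report only what shows in the picture. A call takes as long as a camera call. They do not tell look-alikes from the thing itself.
- robot.search_frame(camera, target): "centre" ([x, y, z] in m, in the coordinates of the camera as it stood for that picture, good to about 4 mm: the middle of the surface that is visible of it).
- robot.landmark_of(camera, target): "centre" ([x, y, z] in m, in the coordinates of the camera as it stood for that picture, good to about 4 mm: a listed point, or the origin of a listed thing).
The state is a dict: "time": time; "q": joint angles; "joint_vel": joint speeds; "joint_torque": joint torques, N m; "tcp_pos": TCP position; "orientation": TCP orientation; "wrist_force": force on the tool from outside, world axes, zero at the start; "wrist_torque": the same for the moment, N m; "grip_width": opening from 0.0 (shut) to 1.0 (fully open).
Only numpy, scipy, OpenCV 4.12 (cv2) and the standard library are available. Lean on these libraries where they do the work, as an engineer would, in place of code of your own. Each camera call takes 0.05 s, during which the arm holds its last target. There are 200 camera calls.

TASK

Put the steel plug gauge away: pull the top drawer of the small two-drawer gauge cabinet out to its stop, lay the gauge down (do not drop it) in its empty cut-out in the liner, which runs front to back, so that it lies flat on the bottom, and then push the drawer fully shut. Leave the hex key, the brush and the tape roll where they are.

Things in the scene. Friction and masses are not known exactly. Their poses are not given: they have to be found in the camera images.
- gauge_drawer (a joint): Slide of the top drawer of the grey two-drawer cabinet (190 mm wide, 225 deep, 120 high, fixed on the bench ahead, front towards the robot) in m: 0 = fully shut, 0.140 = out at its stop. Only this drawer moves, along the cabinet's -x; about 2 N of friction holds it where it is left. Starts shut or up to 20 mm ajar. Upper edge of its opening: 110 mm above the bench.
- drawer_handle (a point): Middle of the grip bar of the top drawer's bow handle; moves with the drawer. Axes: x into the cabinet, y left along the bar, z up. Level round steel bar 9 mm thick, 80 mm of it straight, 99 mm above the bench (21 below the cabinet's top), its centre 42 mm in front of the drawer's face: a finger fits behind it from above. The locked lower drawer has the same handle 54 mm lower.
- gauge_seat (a point): Centre of the floor of the gauge's cut-out; moves with the drawer, axes as the handle's; 130 mm behind the bar. Cut-out 102 mm long (x), 25 wide, floor 82 mm above the bench, 14 below the liner's top. A finger trough 48 mm long (x), 90 wide (y), 6 deeper, crosses its middle. Drawer sides, 85 mm off centre, rise 7 mm over the liner. With the drawer out it is 62 mm before the cabinet.
- plug_gauge: Plain steel go / no-go plug gauge lying on the bench, 96 mm long (its y), 19 wide, 19 high, about 0.11 kg: a round handle with a thinner plug at each end; it does not roll. Origin: centre of its underside. Either end may go to the front. It lies beside the hex key and the brush, in any order, 65 mm apart; the knob of the fixed vice (47 mm high) may be 60 mm to its right.
- esd_brush: Dark flat brush lying on the bench, 126 mm long along its y, 24 mm wide, 16 mm high; origin at the centre of its underside. A bystander.
- tape_roll: Roll of tape lying flat on the bench at the left, 66 mm across, 19 mm high; origin at the centre of its underside. A bystander.
- hex_key: Dark hex key lying flat on the bench, 88 mm long along its y, 27 mm wide with its bent end, 5 mm high; origin at the centre of its underside. A bystander.
Things that resemble listed ones, but are neither listed nor needed, are in the scene too. What is shaped like the plug_gauge but brown is not meant.

How it is judged (in metres and radians):
On the way, in this order (a step that is already met when the one before it is completed fails the run):
1. the top drawer is pulled out to its stop (value of joint gauge_drawer above 0.135 m), for 0.2 s.
2. the gauge lies in its cut-out, let go, with the drawer still out (value of joint gauge_drawer above 0.1 m and x of plug_gauge in the frame of gauge_seat between -0.006 and 0.006 m and y of plug_gauge in the frame of gauge_seat between -0.006 and 0.006 m and z of plug_gauge in the frame of gauge_seat below 0.003 m and contact force between plug_gauge and the fingers below 0.1 N), for 0.2 s.
At the end, for the whole second after the job is handed in: The top drawer is shut to within 5 mm and the plug gauge lies at rest in its cut-out: its underside within 3 mm of the cut-out's floor, its centre within 6 mm of the cut-out's middle in length and width, its length along the cut-out within 0.12 rad (value of joint gauge_drawer below 0.005 m and x of plug_gauge in the frame of gauge_seat between -0.006 and 0.006 m and y of plug_gauge in the frame of gauge_seat between -0.006 and 0.006 m and z of plug_gauge in the frame of gauge_seat below 0.003 m and angle between the y axis of plug_gauge and the x axis of gauge_seat, either way round below 0.12 rad and linear speed of plug_gauge below 0.02 m/s); the robot touches nothing.
It fails at once if the gauge is dropped: it falls faster than 0.6 m/s while no finger holds it (linear speed of plug_gauge above 0.6 m/s and contact force between plug_gauge and the fingers below 0.05 N).
It fails at once if the hex key, the brush or the tape roll is moved by more than 30 mm (distance of any of hex_key, esd_brush, tape_roll from where it was at the start of the episode above 0.03 m).
It also fails if it takes over 66 s, if anything falls off the work surface, if the arm or the gripper's body presses on something with over 40 N, if the wrist force passes 120 N, or if a joint passes its speed limit or range.

## Working session

There is one attempt and no reset: what is moved stays moved. The work goes in short steps, Python scripts to look and compute and a tool call to move; the robot and the scene stay as the last step left them, time stands still between calls to the robot, and variables do not carry over. Pictures are saved under pics/ and viewed, about 8 in all and at most 12, crops included, and the job is handed in when it is done.

Besides the shell and the picture viewer there is one more tool, called after "Emit:" as a command line: name --argument value ..., lists and objects as JSON in quotes. send_rows: Moves the arm, as the interface text tells. Its arguments: {"type":"object","properties":{"steps":{"type":"array"},"gripper":{"type":"number"},"squeeze":{"type":"number"}},"required":["steps"]}

```bash
ls; mkdir -p pics; cat > h.py <<'E'
import numpy as np, cv2
from scipy.spatial.transform import Rotation as R
from plant import robot
def rot(o):
    o=np.array(o)
    return o if o.shape==(3,3) else R.from_euler('xyz',o,degrees=True).as_matrix()
def w(im,c): return np.array(im['eye'])+rot(im['orientation'])@np.array(c)
def px(im,p):
    c=rot(im['orientation']).T@(np.array(p)-im['eye']); return np.array([im['fx']*c[0]/c[2]+im['cx'],im['fy']*c[1]/c[2]+im['cy']])
def ray(im,u,v,z):
    d=rot(im['orientation'])@np.array([(u-im['cx'])/im['fx'],(v-im['cy'])/im['fy'],1]); e=np.array(im['eye']); return e+d*(z-e[2])/d[2]
def find(cam,names,fn='landmark_of',im=None):
    im=im or robot.get_image(cam)
    for n in names:
        for d in getattr(robot,fn)(cam,n): 
            p=w(im,d['centre']); print(cam,n,round(d['conf'],2),p.round(4),px(im,p).round())
    return im
E
python3 - <<'E'
from h import *
N=['drawer_handle','gauge_seat','plug_gauge','esd_brush','tape_roll','hex_key']
ims=[]
for c in ['scene','side']:
    im=find(c,N); ims.append(im['image']); print(im['eye'],im['orientation'],im['fx'])
cv2.imwrite('pics/1.png',cv2.resize(np.hstack(ims),(800,300)))
cv2.imwrite('pics/2.png',cv2.resize(ims[0],(800,600)))
s=robot.get_state();print(s)
E
```

```text
pics
scene drawer_handle 0.91 [0.6252 0.1547 0.1002] [204. 194.]
scene gauge_seat 0.85 [0.7515 0.1612 0.08  ] [183. 183.]
scene plug_gauge 0.67 [ 0.4241 -0.1116  0.0018] [301. 216.]
scene plug_gauge 0.58 [0.5037 0.1893 0.0039] [217. 240.]
scene plug_gauge 0.53 [ 0.6881 -0.3362 -0.0011] [295. 165.]
scene esd_brush 0.7 [ 0.4213  0.0183 -0.0009] [274. 232.]
scene tape_roll 0.64 [0.3775 0.3628 0.0011] [193. 290.]
scene hex_key 0.55 [ 4.238e-01 -4.440e-02 -3.000e-04] [287. 224.]
[-0.33068985  0.73581599  0.89528464] [-124.42024666   -0.33664851 -128.81634906] 409.6041503164173
side drawer_handle 0.87 [0.6259 0.1577 0.1026] [228. 211.]
side plug_gauge 0.59 [ 0.5045  0.1906 -0.0027] [275. 253.]
side plug_gauge 0.59 [ 0.6909 -0.3296  0.0039] [232. 138.]
side plug_gauge 0.39 [0.3808 0.3593 0.0034] [325. 311.]
side esd_brush 0.48 [ 0.424   0.025  -0.0007] [308. 212.]
side tape_roll 0.69 [0.3812 0.3585 0.0022] [325. 311.]
side hex_key 0.38 [ 0.4224 -0.0404 -0.0006] [309. 197.]
[0.46956019 0.98125077 0.84465287] [-1.28950387e+02  1.17817295e-01 -1.74216914e+02] 449.73829307298877
{'time': 0.7, 'q': array([ 5.38537544e+01,  9.07303900e+00,  9.15009253e+01,  8.11648813e-05,
        7.94217177e+01, -1.20372936e+01]), 'joint_vel': array([ 0.0086291 , -0.0558239 , -0.08372251, -0.03083852, -0.01182744,
       -0.00989271]), 'joint_torque': array([ 2.10411117e-04, -3.85488939e+01, -3.22299778e+01,  7.01596588e-02,
        3.07825499e-02,  1.46881069e-05]), 'tcp_pos': array([0.23487768, 0.5248251 , 0.40473059]), 'orientation': array([1.79995760e+02, 8.22480848e-04, 1.55891033e+02]), 'wrist_force': array([-0.05795917, -0.53833253,  0.3877551 ]), 'wrist_torque': array([-0.02531813,  0.03613216,  0.0229781 ]), 'grip_width': 0.997970218401777}
```

View pics/2.png

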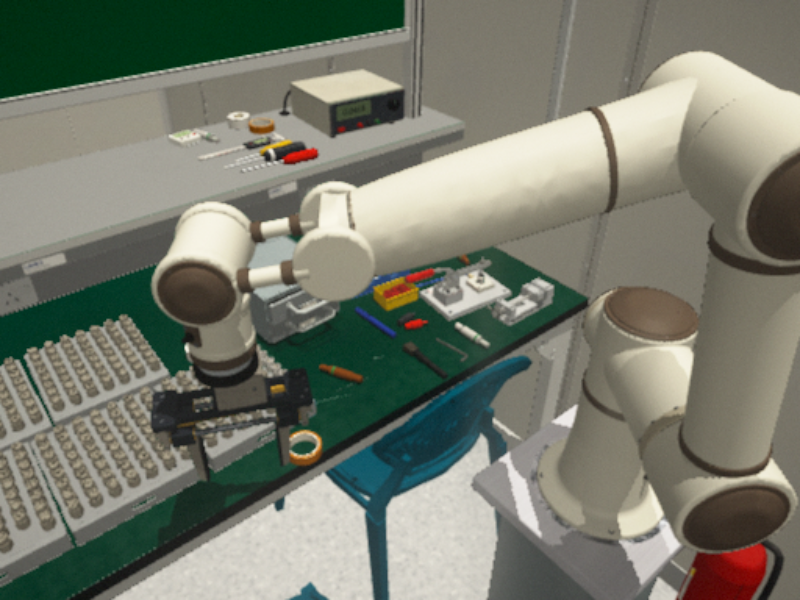

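View pics/1.png

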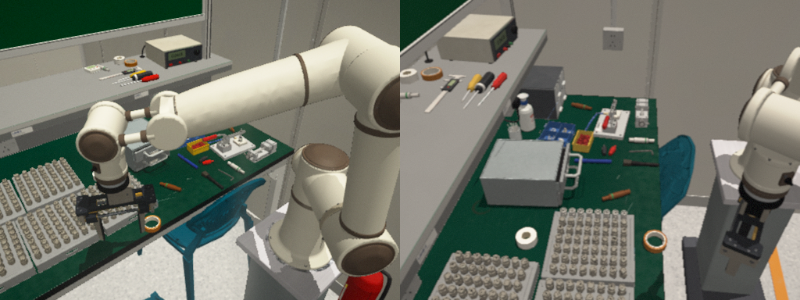

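Three gauge-shaped things show up (512-px scene coordinates). The ones at (217,240) and (295,165) are brown. The one at (301,216), beside the hex key and brush with the vice to its right, is pale steel, so it is the one meant. I'll confirm it in a crop later. Next I move above the drawer front.

```bash
cat >> h.py <<'E'
def go(p,yaw,z_is_grasp=True):
    "print tool-frame shift cm / turn deg from measured pose to grasp point p, tool down at yaw"
    s=robot.get_state(); R0=rot(s['orientation']); t=np.array(p,float)+[0,0,.171 if z_is_grasp else 0]
    R1=R.from_euler('xyz',[180,0,yaw],degrees=True).as_matrix()
    print('t',round(s['time'],2),'grasp',(s['tcp_pos']+R0[:,2]*.171).round(4),s['orientation'].round(2),'F',s['wrist_force'].round(1),'w',round(s['grip_width']*9.19,2))
    print(' shift cm',(R0.T@(t-s['tcp_pos'])*100).round(2),'turn',R.from_matrix(R0.T@R1).as_rotvec(degrees=True).round(2))
E
python3 -c "
from h import *
go([.54,.155,.25],90)"
```

```text
t 0.7 grasp [0.2349 0.5248 0.2337] [180.     0.   155.89] F [-0.1 -0.5  0.4] w 9.17
 shift cm [-42.96 -21.29  -1.63] turn [ 0.   -0.   65.89]
```

Emit:
send_rows --steps '[[[-5.4,-2.7,-0.2],[0,0,8.2]],[[-10.8,-5.3,-0.4],[0,0,16.5]],[[-16.1,-8,-0.6],[0,0,24.7]],[[-21.5,-10.6,-0.8],[0,0,33]],[[-26.9,-13.3,-1],[0,0,41.2]],[[-32.2,-16,-1.2],[0,0,49.4]],[[-37.6,-18.6,-1.4],[0,0,57.7]],[[-43,-21.3,-1.6],[0,0,65.9]]]' --gripper 3.5

```text
time: 1.7
tcp_pos: [0.5414, 0.1531, 0.421]
orientation: [180.0, -0.0, 89.7]
wrist_force: [1.2, 0.8, -0.5]
grip_width: 0.383
```

```bash
python3 - <<'E'
from h import *
im=find('wrist',['drawer_handle','gauge_seat','plug_gauge'])
print(im['eye'],im['orientation'],im['fx'])
ims=[im['image']]
im=find('scene',['drawer_handle','gauge_seat','plug_gauge']); 
u,v=px(im,[.424,-.11,0]).astype(int); c=im['image'][v-40:v+40,u-54:u+53]
ims.append(cv2.resize(c,(512,384),interpolation=cv2.INTER_CUBIC))
find('side',['drawer_handle','gauge_seat','plug_gauge'])
cv2.imwrite('pics/3.png',cv2.resize(np.hstack(ims),(800,300)))
go([.625,.156,.15],90)
E
```

```text
wrist drawer_handle 0.97 [0.6182 0.1587 0.1007] [323. 183.]
wrist plug_gauge 0.81 [0.4977 0.1891 0.003 ] [223. 146.]
wrist plug_gauge 0.52 [0.3784 0.3546 0.0011] [124.  14.]
[0.54185123 0.23186402 0.40070407] [ 1.63966297e+02 -8.90701620e-02 -2.78933232e-01] 278.16488622873356
scene drawer_handle 0.57 [0.6235 0.1535 0.0978] [204. 195.]
scene gauge_seat 0.84 [0.7496 0.1601 0.0809] [183. 183.]
scene plug_gauge 0.63 [ 6.905e-01 -3.337e-01 -6.000e-04] [294. 165.]
scene plug_gauge 0.51 [ 0.4226 -0.1142  0.0019] [302. 216.]
scene plug_gauge 0.46 [ 0.502   0.1888 -0.0023] [218. 241.]
side drawer_handle 0.72 [0.626  0.156  0.0992] [228. 211.]
side plug_gauge 0.56 [ 0.4224 -0.109   0.0068] [309. 181.]
side plug_gauge 0.47 [0.5017 0.189  0.0018] [276. 252.]
side plug_gauge 0.37 [ 0.6898 -0.3308  0.0034] [232. 138.]
t 2.3 grasp [0.54   0.1555 0.2498] [179.99  -0.    90.07] F [-0.2  0.3  0.1] w 3.47
 shift cm [0.04 8.5  9.98] turn [ 0.01 -0.    0.07]
```

View pics/3.png

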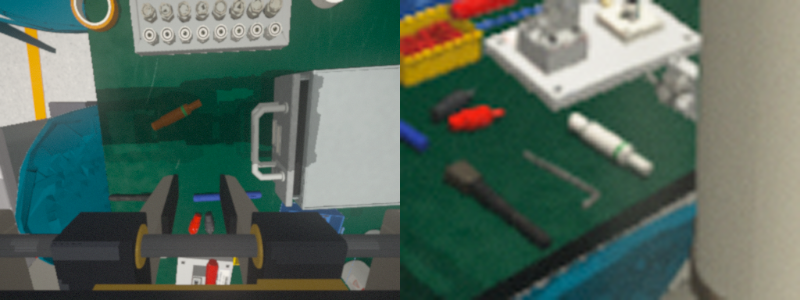

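The wrist view shows the drawer bar at about (258–268, 105–180) in the 400-px panel, with the drawer slightly ajar. The crop shows a pale steel double-ended gauge with a green ring, beside the hex key and brush. That confirms the gauge at (0.423,-0.111). Next I measure the cabinet yaw.

```bash
python3 - <<'E'
from h import *
im=robot.get_image('wrist'); g=cv2.cvtColor(im['image'],cv2.COLOR_BGR2GRAY)
ls=cv2.createLineSegmentDetector().detect(g)[0][:,0]
for l in ls:
    L=np.hypot(l[2]-l[0],l[3]-l[1])
    if L>35 and l[0]>310 and min(l[1],l[3])>70 and max(l[1],l[3])<275:
        z=.1035 if max(l[0],l[2])<350 else .12
        a,b=ray(im,l[0],l[1],z),ray(im,l[2],l[3],z); d=b-a
        print(l.round(),z,a.round(4)[:2],b.round(4)[:2],'yaw',round(((np.degrees(np.arctan2(d[1],d[0]))+45)%90)-45,1))
c=im['image'][70:280,310:512]; cv2.imwrite('pics/4.png',cv2.resize(c,(600,624)[:2] if 0 else (577,600),interpolation=cv2.INTER_CUBIC))
E
```

```text
[323. 144. 323. 222.] 0.1035 [0.6128 0.2042] [0.6184 0.1166] yaw 3.6
[444.  91. 407.  93.] 0.12 [0.7204 0.2558] [0.685  0.2545] yaw 2.1
[511.  87. 445.  91.] 0.12 [0.7823 0.2598] [0.7213 0.2563] yaw 3.3
[387. 271. 511. 264.] 0.12 [0.6913 0.0636] [0.8306 0.0721] yaw 3.5
[374. 264. 386. 104.] 0.12 [0.6756 0.0716] [0.6663 0.2439] yaw 3.1
[331. 207. 333. 153.] 0.1035 [0.6267 0.1346] [0.6235 0.195 ] yaw 3.0
[369. 220. 366. 266.] 0.12 [0.6638 0.1248] [0.6664 0.07  ] yaw 2.7
[350. 148. 348. 206.] 0.1035 [0.6413 0.2004] [0.6454 0.1361] yaw 3.6
[396. 139. 386. 268.] 0.12 [0.6805 0.2113] [0.6902 0.0669] yaw 3.8
[410. 149. 402. 193.] 0.12 [0.6959 0.2012] [0.6949 0.1552] yaw -1.3
[377.  99. 369. 216.] 0.12 [0.6571 0.2485] [0.6637 0.1304] yaw 3.2
[402.  95. 395. 138.] 0.12 [0.6809 0.2522] [0.68   0.2118] yaw -1.2
```

View pics/4.png

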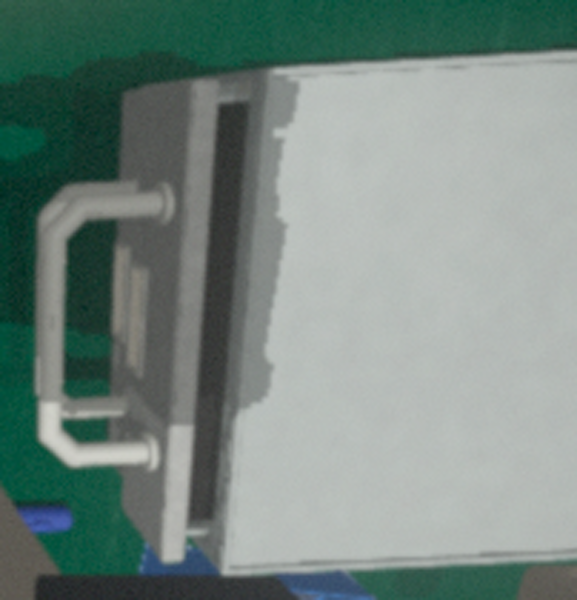

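Yaw is about 3.4° and the bar centre about (0.621, 0.157). In the crop the bar is at x≈50, the drawer face at ≈120–200, and the drawer is ajar. Now I grasp the bar.

```bash
python3 -c "
from h import *
go([.621,.157,.16],93.4);go([.621,.157,.098],93.4)"
```

```text
t 2.35 grasp [0.5401 0.1554 0.2498] [179.99  -0.    90.06] F [0.4 0.3 1. ] w 3.52
 shift cm [0.16 8.09 8.98] turn [ 0.01 -0.   -3.34]
t 2.35 grasp [0.5401 0.1554 0.2498] [179.99  -0.    90.06] F [0.4 0.3 1. ] w 3.52
 shift cm [ 0.16  8.09 15.18] turn [ 0.01 -0.   -3.34]
```

Emit:
send_rows --steps '[[[0,3,3],[0,0,-1.5]],[[0.1,6,6],[0,0,-3]],[[0.2,8.1,8],[0,0,-3.4]],[[0.2,8.1,9.5],[0,0,-3.4]],[[0.2,8.1,11],[0,0,-3.4]],[[0.2,8.1,12.8],[0,0,-3.4]],[[0.2,8.1,14.2],[0,0,-3.4]],[[0.2,8.1,15.2],[0,0,-3.4]]]' --gripper 3.0

```text
time: 3.35
tcp_pos: [0.621, 0.1567, 0.2678]
orientation: [-180.0, -0.0, 93.4]
wrist_force: [0.0, -1.2, 0.4]
grip_width: 0.327
```

Emit:
send_rows --steps '[[[0,0,0],[0,0,0]],[[0,0,0],[0,0,0]],[[0,0,0],[0,0,0]],[[0,0,0],[0,0,0]],[[0,0,0],[0,0,0]],[[0,0,0],[0,0,0]],[[0,0,0],[0,0,0]],[[0,0,0],[0,0,0]]]' --gripper 0.0 --squeeze 20

```text
time: 4.35
tcp_pos: [0.6217, 0.1567, 0.2694]
orientation: [179.9, -0.0, 93.4]
wrist_force: [-1.0, -0.6, 6.2]
grip_width: 0.089
```

```bash
python3 - <<'E'
from h import *
go([.621,.157,.098],93.4)
im=robot.get_image('wrist'); cv2.imwrite('pics/5.png',im['image'])
E
```

```text
t 4.35 grasp [0.6219 0.1568 0.0984] [179.92  -0.    93.39] F [-1.  -0.6  6.2] w 0.81
 shift cm [ 0.03 -0.07  0.04] turn [ 0.08 -0.   -0.01]
```

View pics/5.png

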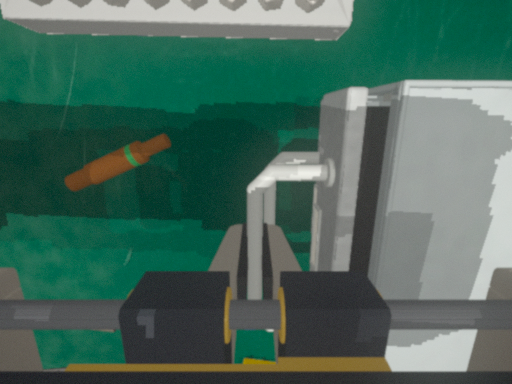

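Emit:
send_rows --steps '[[[0,-1,0],[0,0,0]],[[0,-2.5,0],[0,0,0]],[[0,-4.2,0],[0,0,0]],[[0,-6,0],[0,0,0]],[[0,-7.7,0],[0,0,0]],[[0,-9.5,0],[0,0,0]],[[0,-11,0],[0,0,0]],[[0,-11.8,0],[0,0,0]]]'

```text
time: 5.4
tcp_pos: [0.503, 0.1501, 0.2694]
orientation: [179.9, -0.0, 93.4]
wrist_force: [1.4, 2.7, 4.7]
grip_width: 0.084
```

Emit:
send_rows --steps '[[[0,-0.2,0],[0,0,0]],[[0,-0.4,0],[0,0,0]],[[0,-0.6,0],[0,0,0]],[[0,-0.8,0],[0,0,0]],[[0,-0.9,0],[0,0,0]],[[0,-1.0,0],[0,0,0]],[[0,-1.0,0],[0,0,0]],[[0,-1.0,0],[0,0,0]]]'

```text
time: 6.4
tcp_pos: [0.4936, 0.1495, 0.2694]
orientation: [179.9, -0.1, 93.4]
wrist_force: [0.8, 2.6, 5.7]
grip_width: 0.092
```

Emit:
send_rows --steps '[[[0,-0.2,0],[0,0,0]],[[0,-0.4,0],[0,0,0]],[[0,-0.5,0],[0,0,0]],[[0,-0.6,0],[0,0,0]],[[0,-0.7,0],[0,0,0]],[[0,-0.8,0],[0,0,0]],[[0,-0.8,0],[0,0,0]],[[0,-0.8,0],[0,0,0]]]'

```text
time: 7.4
tcp_pos: [0.4897, 0.149, 0.2696]
orientation: [178.8, -0.1, 93.3]
wrist_force: [31.4, 7.2, -20.2]
grip_width: 0.086
```

The stop is reached (31 N in x after 132 mm of travel). I relax, open and lift.

Emit:
send_rows --steps '[[[0,0.2,0],[0,0,0]],[[0,0.4,0],[0,0,0]],[[0,0.4,0],[0,0,0]],[[0,0.4,0],[0,0,0]],[[0,0.4,0],[0,0,0]],[[0,0.4,0],[0,0,0]],[[0,0.4,0],[0,0,0]],[[0,0.4,0],[0,0,0]]]' --gripper 0.9

```text
time: 8.4
tcp_pos: [0.4914, 0.1492, 0.2695]
orientation: [179.4, -0.1, 93.4]
wrist_force: [13.7, 4.8, -5.7]
grip_width: 0.102
```

```bash
python3 - <<'E'
from h import *
go([.4,-.1,.2],0)
find('scene',['drawer_handle','gauge_seat'])
E
```

```text
t 8.4 grasp [0.4931 0.1496 0.0986] [ 1.7942e+02 -8.0000e-02  9.3350e+01] F [13.7  4.8 -5.7] w 0.94
 shift cm [-24.33 -10.48 -10.29] turn [ 0.38 -0.53 93.35]
scene drawer_handle 0.86 [0.4949 0.1456 0.0983] [229. 213.]
scene gauge_seat 0.65 [0.6207 0.1529 0.0842] [205. 199.]
```

Emit:
send_rows --steps '[[[0,0.2,0],[0,0,0]],[[0,0.2,0],[0,0,0]],[[0,0.2,0],[0,0,0]],[[0,0.2,0],[0,0,0]],[[0,0.2,-1],[0,0,0]],[[0,0.2,-4],[0,0,0]],[[0,0.2,-9],[0,0,0]],[[0,0.2,-13],[0,0,0]]]' --gripper 3.0

```text
time: 9.55
tcp_pos: [0.4916, 0.1491, 0.4015]
orientation: [179.9, 0.0, 93.4]
wrist_force: [0.3, 0.6, 0.4]
grip_width: 0.329
```

```bash
python3 - <<'E'
from h import *
go([.34,-.06,.28],0)
go([.34,-.06,.28],180)
find('wrist',['drawer_handle','gauge_seat'])
E
```

```text
t 9.55 grasp [0.4919 0.1491 0.2305] [179.88   0.    93.39] F [0.3 0.6 0.4] w 3.03
 shift cm [-19.97 -16.36  -4.99] turn [ 9.000e-02 -9.000e-02  9.339e+01]
t 9.55 grasp [0.4919 0.1491 0.2305] [179.88   0.    93.39] F [0.3 0.6 0.4] w 3.03
 shift cm [-19.97 -16.36  -4.99] turn [  0.09   0.09 -86.61]
wrist drawer_handle 0.79 [0.4894 0.1483 0.0995] [251. 193.]
wrist gauge_seat 0.79 [0.6279 0.152  0.0839] [376. 193.]
```

```bash
python3 - <<'E'
from h import *
go([.423,-.111,.2],0)
im=robot.get_image('scene')
u,v=px(im,[.423,-.111,.01]).astype(int);c=im['image'][v-20:v+20,u-25:u+25]
hsv=cv2.cvtColor(c,cv2.COLOR_BGR2HSV); m=((hsv[...,1]<70)&(hsv[...,2]>120)).astype(np.uint8)
n,l,st,ce=cv2.connectedComponentsWithStats(m); k=1+st[1:,4].argmax(); ys,xs=np.where(l==k); print(st[k])
P=np.array([ray(im,x+u-25,y+v-20,.0095)[:2] for x,y in zip(xs,ys)]); mu=P.mean(0); d=np.linalg.svd(P-mu)[2][0]; t=(P-mu)@d
print(mu,np.degrees(np.arctan2(d[1],d[0])),t.min(),t.max(),mu+d*(t.min()+t.max())/2)
E
```

```text
t 9.7 grasp [0.4933 0.1492 0.2311] [179.64   0.    93.4 ] F [-1.  -0.4 -0.4] w 3.01
 shift cm [-25.56  -8.47   3.05] turn [ 0.28 -0.29 93.4 ]
[  0   0  38  11 223]
[ 0.51630226 -0.15938788] 61.01959663159432 -0.07967274782579374 0.05641547817380571 [ 0.51066806 -0.16956044]
```

Emit:
send_rows --steps '[[[-2.5,-0.8,0],[0,0,10.4]],[[-5.4,-1.7,0],[0,0,20.8]],[[-8.4,-2.8,0],[0,0,31.1]],[[-11.5,-3.8,0],[0,0,41.5]],[[-14.6,-4.9,0.5],[0,0,51.9]],[[-17.8,-6,1],[0,0,62.3]],[[-21,-7,2],[0,0,72.7]],[[-24,-8,3],[0,0,83]]]' --gripper 4.5

```text
time: 10.75
tcp_pos: [0.425, -0.096, 0.3668]
orientation: [-179.9, 0.1, 10.0]
wrist_force: [1.1, 0.1, 0.4]
grip_width: 0.488
```

```bash
python3 -c "
from h import *
go([.423,-.111,.2],0)"
```

```text
t 10.75 grasp [ 0.4245 -0.0958  0.1958] [-1.7989e+02  1.4000e-01  1.0040e+01] F [1.1 0.1 0.4] w 4.48
 shift cm [-0.46  1.44 -0.42] turn [-0.09  0.15 10.04]
```

Emit:
send_rows --steps '[[[-0.2,0.7,0],[0,0,5]],[[-0.4,1.4,0],[0,0,10]],[[-0.4,1.4,0],[0,0,10]],[[-0.4,1.4,0],[0,0,10]],[[-0.4,1.4,0],[0,0,10]],[[-0.4,1.4,0],[0,0,10]],[[-0.4,1.4,0],[0,0,10]],[[-0.4,1.4,0],[0,0,10]]]'

```text
time: 11.75
tcp_pos: [0.4245, -0.1097, 0.3687]
orientation: [180.0, -0.0, 0.4]
wrist_force: [0.1, 0.0, 0.3]
grip_width: 0.485
```

```bash
python3 - <<'E'
from h import *
im=find('wrist',['plug_gauge','hex_key','esd_brush'])
find('wrist',['plug_gauge'],'search_frame',im)
cv2.imwrite('pics/6.png',im['image'])
import pickle; pickle.dump(im,open('w6.pkl','wb'))
E
```

```text
wrist plug_gauge 0.71 [0.4965 0.1861 0.0024] [  9. 118.]
wrist plug_gauge 0.64 [ 0.4246 -0.1126 -0.0012] [257. 178.]
wrist hex_key 0.89 [ 0.4229 -0.0424  0.0041] [202. 180.]
wrist esd_brush 0.73 [ 0.4245  0.0275 -0.0061] [150. 176.]
wrist plug_gauge 0.94 [0.4776 0.1715 0.0209] [ 12. 136.]
wrist plug_gauge 0.93 [ 0.4292 -0.1126  0.0151] [257. 177.]
```

View pics/6.png

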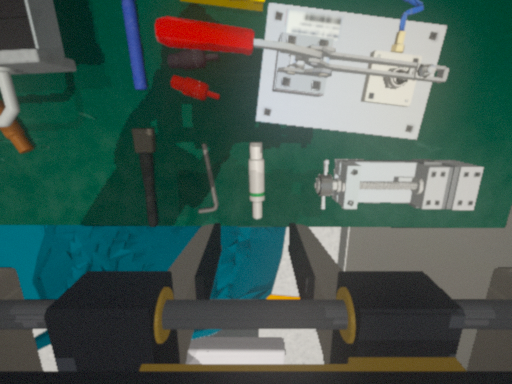

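The gauge runs from (256,142) to (257,219). The hex key is at (208,180), the brush at (147,175) and the vice knob at (318,185).

```bash
python3 - <<'E'
from h import *
import pickle; im=pickle.load(open('w6.pkl','rb'))
c=im['image'][132:226,240:276].astype(int); m=((c.min(2)>95)).astype(np.uint8)
n,l,st,ce=cv2.connectedComponentsWithStats(m)
print(st)
ys,xs=np.where(m>0); 
P=np.array([ray(im,x+240,y+132,.0095)[:2] for x,y in zip(xs,ys)]); mu=P.mean(0); d=np.linalg.svd(P-mu)[2][0]; t=(P-mu)@d
a=np.degrees(np.arctan2(d[1],d[0])); print(mu,a,t.min(),t.max(),mu+d*(t.min()+t.max())/2)
print(ray(im,256,142,.0095),ray(im,257,219,.0095),ray(im,315,185,.03))
go([.4235,-.1125,.1],0); go([.4235,-.1125,.022],0)
E
```

```text
[[   0    0   36   94 2359]
 [   8   10   17   52  772]
 [   9   64   16   24  253]]
[ 0.42675608 -0.11126105] -178.32513348947805 -0.044695186456451624 0.05428066671412849 [ 0.42196539 -0.11140113]
[ 0.47131772 -0.11055273  0.0095    ] [ 0.37249497 -0.11272334  0.0095    ] [ 0.42370431 -0.18045289  0.03      ]
t 12.0 grasp [ 0.4245 -0.1098  0.1977] [180.    -0.     0.39] F [ 0.4 -0.2 -0.3] w 4.52
 shift cm [-0.1   0.27  9.77] turn [ 0.   -0.    0.39]
t 12.0 grasp [ 0.4245 -0.1098  0.1977] [180.    -0.     0.39] F [ 0.4 -0.2 -0.3] w 4.52
 shift cm [-0.11  0.27 17.57] turn [ 0.   -0.    0.39]
```

Emit:
send_rows --steps '[[[-0.1,0.1,3],[0,0,-0.5]],[[-0.2,0.2,6],[0,0,-1.1]],[[-0.2,0.2,9],[0,0,-1.1]],[[-0.2,0.2,11.5],[0,0,-1.1]],[[-0.2,0.2,13.5],[0,0,-1.1]],[[-0.2,0.2,15.5],[0,0,-1.1]],[[-0.2,0.2,16.8],[0,0,-1.1]],[[-0.2,0.2,17.5],[0,0,-1.1]]]'

```text
time: 13.0
tcp_pos: [0.4225, -0.1117, 0.1932]
orientation: [-180.0, 0.0, 1.5]
wrist_force: [0.3, -0.4, 0.1]
grip_width: 0.487
```

Emit:
send_rows --steps '[[[0,0,0],[0,0,0]],[[0,0,0],[0,0,0]],[[0,0,0],[0,0,0]],[[0,0,0],[0,0,0]],[[0,0,0],[0,0,0]],[[0,0,0],[0,0,0]],[[0,0,0],[0,0,0]],[[0,0,0],[0,0,0]]]' --gripper 0.5 --squeeze 15

```text
time: 14.0
tcp_pos: [0.4229, -0.112, 0.1943]
orientation: [180.0, -0.1, 1.5]
wrist_force: [0.0, 0.6, 6.4]
grip_width: 0.204
```

Emit:
send_rows --steps '[[[0,0,-0.5],[0,0,0]],[[0,0,-1.5],[0,0,0]],[[0,0,-4],[0,0,0]],[[0,0,-7],[0,0,0]],[[0,0,-10],[0,0,0]],[[0,0,-13],[0,0,0]],[[0,0,-15.5],[0,0,0]],[[0,0,-17],[0,0,0]]]'

```text
time: 15.0
tcp_pos: [0.4225, -0.1118, 0.3653]
orientation: [179.9, -0.1, 1.5]
wrist_force: [0.1, 0.1, -1.0]
grip_width: 0.205
```

```bash
python3 - <<'E'
from h import *
go([.6205,.1565,.19],3.4)
im=find('wrist',['plug_gauge']); cv2.imwrite('pics/7.png',im['image'])
import pickle; pickle.dump(im,open('w7.pkl','wb'))
E
```

```text
t 15.0 grasp [ 0.4228 -0.1119  0.1943] [ 1.7995e+02 -9.0000e-02  1.4900e+00] F [ 0.1  0.1 -1. ] w 1.88
 shift cm [ 20.49 -26.3    0.43] turn [ 0.06 -0.09 -1.91]
wrist plug_gauge 0.73 [4.986e-01 1.887e-01 2.000e-04] [  3. 110.]
wrist plug_gauge 0.56 [ 0.4225 -0.1131  0.1696] [257. 235.]
```

View pics/7.png

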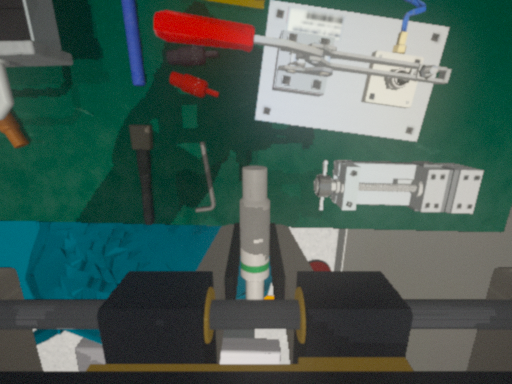

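The gauge is held level (opening 18.8 mm), with its far end at (254,167). The bystanders have not moved. Next I look at the seat from a sideways offset.

Emit:
send_rows --steps '[[[2,-2,-0.7],[0,0,-0.2]],[[4,-4,-1.5],[0,0,-0.5]],[[6,-6,-2.3],[0,0,-0.8]],[[8.5,-8.5,-3],[0,0,-1]],[[11,-11,-3.7],[0,0,-1.3]],[[13.5,-13.5,-4.5],[0,0,-1.6]],[[15.5,-15.5,-5],[0,0,-1.9]],[[16.5,-16.5,-5],[0,0,-1.9]]]'

```text
time: 16.1
tcp_pos: [0.5837, 0.0584, 0.4124]
orientation: [-180.0, 0.1, 3.5]
wrist_force: [-0.1, 0.1, -1.6]
grip_width: 0.2
```

```bash
python3 - <<'E'
from h import *
import pickle
i7=pickle.load(open('w7.pkl','rb')); print('end',ray(i7,254,167,.187))
im=find('wrist',['gauge_seat','drawer_handle']); cv2.imwrite('pics/8.png',im['image']); pickle.dump(im,open('w8.pkl','wb'))
find('scene',['gauge_seat','drawer_handle']);find('side',['gauge_seat','drawer_handle'])
go([.6205,.1565,.19],3.4)
E
```

```text
end [ 0.47228605 -0.10982266  0.187     ]
wrist gauge_seat 0.77 [0.6267 0.156  0.0815] [169. 142.]
wrist drawer_handle 0.56 [0.4911 0.1532 0.1021] [169. 261.]
scene gauge_seat 0.85 [0.6197 0.1557 0.0811] [205. 200.]
scene drawer_handle 0.77 [0.4976 0.1458 0.0989] [229. 212.]
side gauge_seat 0.58 [0.6216 0.1592 0.0824] [230. 217.]
side drawer_handle 0.71 [0.4977 0.149  0.0984] [280. 213.]
t 16.55 grasp [0.5828 0.0569 0.2427] [1.80e+02 1.00e-02 3.34e+00] F [ 0.3 -0.2 -1.7] w 1.95
 shift cm [ 4.34 -9.72  5.27] turn [ 0.    0.01 -0.06]
```

View pics/8.png

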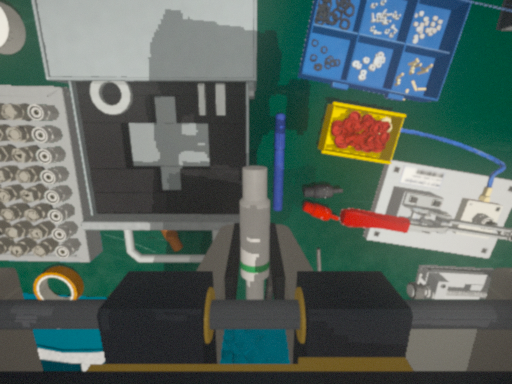

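The cut-out shows from (165,96) to (171,191), crossed by the trough at (130–208, 123–165).

```bash
python3 - <<'E'
from h import *
import pickle
im=pickle.load(open('w8.pkl','rb'))
x0,y0=122,90
c=im['image'][y0:200,x0:218].astype(int); m=(c.min(2)>70).astype(np.uint8)
n,l,st,ce=cv2.connectedComponentsWithStats(m); k=l[145-y0,168-x0]; k=k or 1+st[1:,4].argmax(); print(st[k])
m=(l==k).astype(np.uint8); cnt=max(cv2.findContours(m,0,1)[0],key=cv2.contourArea)[:,0]
P=np.array([ray(im,x+x0,y+y0,.096)[:2] for x,y in cnt])
th=np.radians(3.4); A=np.array([[np.cos(th),np.sin(th)],[-np.sin(th),np.cos(th)]]); Q=P@A.T
x,y=Q.T; xm=(x.max()+x.min())/2
print('len x',np.ptp(x),'trough y',np.ptp(y),'centre',A.T@[xm,(y.max()+y.min())/2])
for lo,hi in((-.05,-.027),(.027,.05)):
    s=y[(x-xm>lo)&(x-xm<hi)]; mid=(s.max()+s.min())/2; print('arm',lo,np.ptp(s),'ymid',mid,A.T@[xm,mid])
for r in range(92,198,6): 
    print(r,''.join('#' if v else '.' for v in m[r-y0]))
E
```

```text
[   6    6   82   94 4504]
len x 0.0967586537875238 trough y 0.08342501343700556 centre [0.62559722 0.15140577]
arm -0.05 0.021560926956310664 ymid 0.11563024226804819 [0.62550275 0.15299584]
arm 0.027 0.021614684337881454 ymid 0.11543985673926205 [0.62551404 0.15280579]
92 ................................................................................................
98 ................................#####################...........................................
104 .................................#####################..........................................
110 .................................#####################..........................................
116 ..................................#####################.........................................
122 ......###########################.#####################....##############.......................
128 .......################################################################################.........
134 .......################################################################################.........
140 ........##########
[... 287 characters left out ...]
........##############################################################################........
164 ...........#############################################################################........
170 .......................................####################.....................................
176 .......................................###################......................................
182 ........................................###################.....................................
188 ........................................###################.....................................
194 ................................................................................................
```

```bash
python3 - <<'E'
from h import *
import pickle
im=pickle.load(open('w8.pkl','rb')); print(im['eye'])
th=np.radians(3.4); A=np.array([[np.cos(th),np.sin(th)],[-np.sin(th),np.cos(th)]])
f=lambda u,v,z:A@ray(im,u,v,z)[:2]
for z in (.076,.082,.096):
    print(z,'L/R far arm',f(154.6,107,z)[1],f(175.6,107,z)[1],'near',f(161,179,z)[1],f(181,179,z)[1],'trough L/R',f(130,144,z)[1],f(210,144,z)[1],
     'ends x',f(165,95.5,z)[0],f(171,190.5,z)[0],'trough x',f(150,121.5,z)[0],f(150,165.5,z)[0])
for p in ([.6205,.1565],[.6267,.156],[.6197,.1557],[.6216,.1592]): print(A@p)
go([.6205,.1565,.19],3.4)
E
python3 - <<'E'
import cv2
i=cv2.imread('pics/8.png')[75:225,75:260]; cv2.imwrite('pics/9.png',cv2.resize(i,(740,600),interpolation=cv2.INTER_CUBIC))
E
```

```text
[0.66194795 0.06352978 0.39195251]
0.076 L/R far arm 0.1327589848697083 0.10998406207816004 near 0.1332102610248503 0.10991901122414563 trough L/R 0.1643433043960538 0.07440657294206993 ends x 0.6835211137674077 0.57791044582265 trough x 0.6565283638868827 0.6076416680273689
0.082 L/R far arm 0.1306966730544392 0.10835425050788491 near 0.1311393793869985 0.10829043498233049 trough L/R 0.1616812001662004 0.07345238485945557 ends x 0.683160858582626 0.5795557579092989 trough x 0.6566807063097084 0.6087223783805584
0.096 L/R far arm 0.12588461215214464 0.10455135684390969 near 0.12630732223201094 0.10449042375142853 trough L/R 0.1554696236298759 0.07122594600002209 ends x 0.6823202631514688 0.5833948194448131 trough x 0.6570361719629684 0.611244035871334
[0.62868926 0.11942493]
[0.63484869 0.11855811]
[0.62784322 0.11867378]
[0.62994745 0.12205494]
t 16.55 grasp [0.5828 0.0569 0.2427] [1.80e+02 1.00e-02 3.34e+00] F [ 0.3 -0.2 -1.7] w 1.95
 shift cm [ 4.34 -9.72  5.27] turn [ 0.    0.01 -0.06]
```

View pics/9.png

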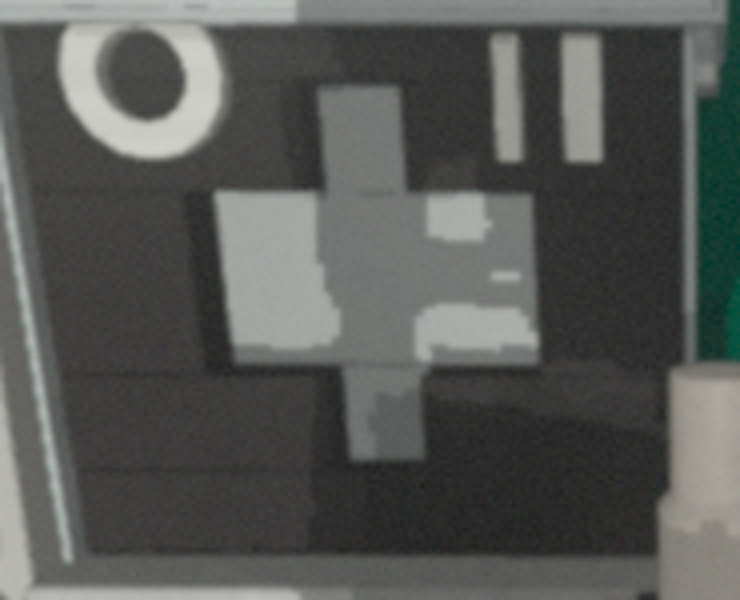

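```bash
python3 -c "
from h import *
go([.6227,.1557,.130],3.4)"
```

```text
t 16.55 grasp [0.5828 0.0569 0.2427] [1.80e+02 1.00e-02 3.34e+00] F [ 0.3 -0.2 -1.7] w 1.95
 shift cm [ 4.55 -9.63 11.27] turn [ 0.    0.01 -0.06]
```

Emit:
send_rows --steps '[[[0.9,-2,0.5],[0,0,0]],[[2,-4.5,1],[0,0,0]],[[3.3,-7,2],[0,0,0]],[[4.3,-9,4],[0,0,0]],[[4.6,-9.6,6.5],[0,0,0]],[[4.6,-9.6,9],[0,0,0]],[[4.6,-9.6,10.6],[0,0,0]],[[4.6,-9.6,11.3],[0,0,0]]]'

```text
time: 17.55
tcp_pos: [0.6232, 0.1565, 0.2995]
orientation: [-180.0, 0.1, 3.4]
wrist_force: [-0.4, 0.6, -2.0]
grip_width: 0.206
```

```bash
python3 - <<'E'
from h import *
import time
for _ in range(3): im=robot.get_image('wrist')
find('wrist',['gauge_seat','plug_gauge'],im=im)
import pickle; pickle.dump(im,open('w10.pkl','wb'))
cv2.imwrite('pics/10.png',cv2.resize(im['image'],(800,600),interpolation=cv2.INTER_CUBIC))
s=find('side',['plug_gauge','gauge_seat'])
go([.6227,.1557,.130],3.4)
E
```

```text
wrist gauge_seat 0.52 [ 0.4267 -0.041   0.0014] [403. 354.]
wrist plug_gauge 0.71 [0.6273 0.1558 0.1059] [256. 229.]
side plug_gauge 0.48 [0.626  0.1541 0.1111] [228. 207.]
side plug_gauge 0.48 [0.5043 0.1912 0.0009] [275. 252.]
t 17.95 grasp [0.624  0.156  0.1307] [ 1.80e+02 -9.00e-02  3.38e+00] F [-0.6  0.  -1.7] w 1.88
 shift cm [-0.1   0.02  0.07] turn [ 0.   -0.09 -0.02]
```

View pics/10.png

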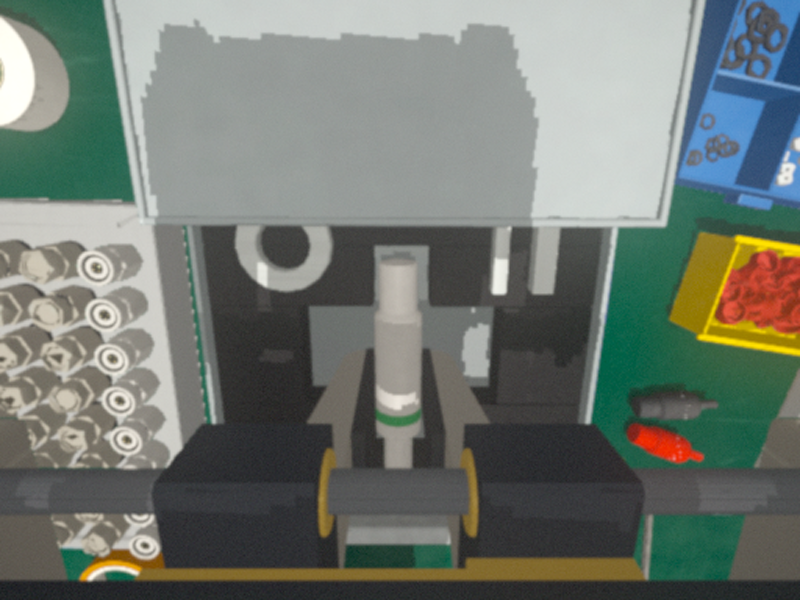

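```bash
python3 - <<'E'
from h import *
import pickle
im=pickle.load(open('w10.pkl','rb'));print(im['eye'],im['orientation'])
th=np.radians(3.4); A=np.array([[np.cos(th),np.sin(th)],[-np.sin(th),np.cos(th)]])
f=lambda u,v,z:(A@ray(im,u/1.5625,v/1.5625,z)[:2]).round(4)
print('cut far L/R',f(374,246,.082),f(428,246,.082),'trough far',f(312,306,.076),f(491,306,.076),'near',f(312,385,.076))
print('gauge far end top/bot', f(399,258,.125-.003),f(399,258,.107+.0095), 'body L,R',f(375.5,345,.117),f(422,345,.117),'plug',f(381,275,.117),f(417,275,.117))
print('grasp cab', A@[.624,.156])
g=cv2.cvtColor(im['image'],cv2.COLOR_BGR2GRAY)
print(g[150:180,256]); print(g[162,234:280])
E
```

```text
[0.70167455 0.16122528 0.279881  ] [ 1.63903678e+02  6.36765637e-02 -8.66028002e+01]
cut far L/R [0.6805 0.1303] [0.6805 0.1056] trough far [0.6502 0.1614] [0.6502 0.0739] near [0.6077 0.1637]
gauge far end top/bot [0.682  0.1189] [0.6811 0.1189] body L,R [0.6459 0.1283] [0.6459 0.1097] plug [0.6746 0.1258] [0.6746 0.112 ]
grasp cab [0.63215345 0.11871824]
[ 70  66  67  66  64  66  77 115 137 140 137 124 114 116 117 124 138 141
 142 151 177 190 190 190 190 190 191 188 191 190]
[ 63  65  63  63  69 100 133 141 143 139 135 136 138 136 137 137 135 131
 122 116 116 115 114 116 116 115 118 114 124 135 141 141 141 140 141 140
 140 139 141 129  96  67  61  65  63  63]
```

The cut-out centre is about (0.6317, 0.1180) in the cabinet frame and the gauge centre about (0.634, 0.119). I correct by −2.2 mm in x and −0.8 mm in y while lowering.

Emit:
send_rows --steps '[[[-0.1,0,0],[0,0,0]],[[-0.22,0.07,0],[0,0,0]],[[-0.22,0.07,0.5],[0,0,0]],[[-0.22,0.07,0.9],[0,0,0]],[[-0.22,0.07,1.2],[0,0,0]],[[-0.22,0.07,1.5],[0,0,0]],[[-0.22,0.07,1.8],[0,0,0]],[[-0.22,0.07,2.0],[0,0,0]]]'

```text
time: 18.95
tcp_pos: [0.6213, 0.1552, 0.2805]
orientation: [-180.0, 0.0, 3.4]
wrist_force: [1.1, 0.0, -1.5]
grip_width: 0.206
```

Emit:
send_rows --steps '[[[0,0,0.1],[0,0,0]],[[0,0,0.2],[0,0,0]],[[0,0,0.3],[0,0,0]],[[0,0,0.35],[0,0,0]],[[0,0,0.4],[0,0,0]],[[0,0,0.4],[0,0,0]],[[0,0,0.4],[0,0,0]],[[0,0,0.4],[0,0,0]]]'

```text
time: 19.95
tcp_pos: [0.6213, 0.1552, 0.2768]
orientation: [180.0, -0.0, 3.4]
wrist_force: [0.9, -1.2, -0.6]
grip_width: 0.203
```

```bash
python3 - <<'E'
from h import *
for _ in range(2): im=robot.get_image('wrist')
find('wrist',['plug_gauge'],im=im)
cv2.imwrite('pics/11.png',cv2.resize(im['image'][130:330,140:372],(696,600),interpolation=cv2.INTER_CUBIC))
go([.6227,.1557,.1053],3.4)
E
```

```text
wrist plug_gauge 0.74 [0.6211 0.154  0.0816] [257. 235.]
t 20.1 grasp [0.6213 0.1552 0.1057] [-180.     -0.      3.39] F [-0.3 -0.1 -1.9] w 1.92
 shift cm [ 0.15 -0.04  0.04] turn [-0.   -0.   -0.01]
```

View pics/11.png

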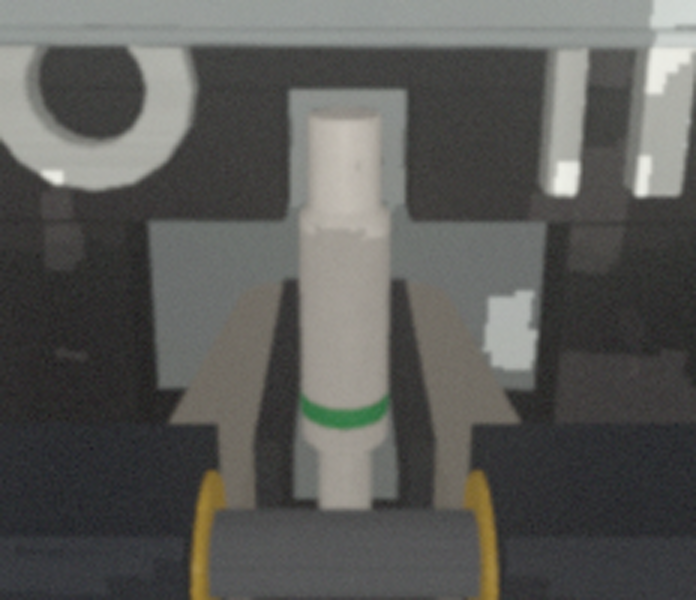

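```bash
python3 - <<'E'
from h import *
im=robot.get_image('wrist')
th=np.radians(3.4); A=np.array([[np.cos(th),np.sin(th)],[-np.sin(th),np.cos(th)]])
f=lambda X,Y,z:(A@ray(im,140+X/3,130+Y/3,z)[:2]).round(4)
print('far rim',f(348,89,.096),'near floor',f(345,499,.082),'trough far rim',f(348,221,.096),'near floor',f(348,388,.076))
print('gauge far end top',f(345,108,.0985),f(345,113,.0985))
print('rim L,R',f(289,150,.096),f(406,150,.096),'body',f(301,300,.092),f(389,300,.092),'green',f(345,425,.101))
E
```

```text
far rim [0.6828 0.1177] near floor [0.5805 0.1182] trough far rim [0.656  0.1177] near floor [0.6073 0.1175]
gauge far end top [0.6795 0.1183] [0.6786 0.1183]
rim L,R [0.6707 0.1293] [0.6707 0.1063] body [0.6371 0.1276] [0.6371 0.1089] green [0.6125 0.1182]
```

The gauge is inside the cut-out and centred within 1 mm (cut-out centre 0.6316, 0.1179; gauge 0.631, 0.1183). I seat it and release.

Emit:
send_rows --steps '[[[0,0,0.03],[0,0,0]],[[0,0,0.06],[0,0,0]],[[0,0,0.08],[0,0,0]],[[0,0,0.08],[0,0,0]],[[0,0,0.08],[0,0,0]],[[0,0,0.08],[0,0,0]],[[0,0,0.08],[0,0,0]],[[0,0,0.08],[0,0,0]]]'

```text
time: 21.15
tcp_pos: [0.6215, 0.1552, 0.2763]
orientation: [180.0, -0.0, 3.4]
wrist_force: [-2.5, -0.6, 5.0]
grip_width: 0.204
```

Emit:
send_rows --steps '[[[0,0,0],[0,0,0]],[[0,0,0],[0,0,0]],[[0,0,0],[0,0,0]],[[0,0,0],[0,0,0]],[[0,0,0],[0,0,0]],[[0,0,0],[0,0,0]],[[0,0,0],[0,0,0]],[[0,0,0],[0,0,0]]]' --gripper 3.2

```text
time: 22.15
tcp_pos: [0.6213, 0.1552, 0.2759]
orientation: [180.0, -0.0, 3.4]
wrist_force: [0.2, 0.6, -0.0]
grip_width: 0.35
```

Emit:
send_rows --steps '[[[0,0,-0.5],[0,0,0]],[[0,0,-1.5],[0,0,0]],[[0,0,-3],[0,0,0]],[[0,0,-5],[0,0,0]],[[0,0,-7],[0,0,0]],[[0,0,-9],[0,0,0]],[[0,0,-11],[0,0,0]],[[0,0,-12],[0,0,0]]]'

```text
time: 23.15
tcp_pos: [0.6215, 0.1552, 0.398]
orientation: [180.0, -0.1, 3.4]
wrist_force: [-0.2, -0.4, -0.4]
grip_width: 0.352
```

```bash
python3 - <<'E'
from h import *
for _ in range(2): im=robot.get_image('wrist')
find('wrist',['plug_gauge','gauge_seat','drawer_handle'],im=im)
cv2.imwrite('pics/12.png',cv2.resize(im['image'],(768,576),interpolation=cv2.INTER_CUBIC))
find('scene',['drawer_handle','plug_gauge'])
go([.45,.145,.19],3.4)
E
```

```text
wrist plug_gauge 0.96 [0.6236 0.1539 0.0796] [256. 187.]
wrist plug_gauge 0.61 [0.6268 0.1558 0.0838] [255. 185.]
wrist gauge_seat 0.57 [0.6289 0.157  0.0819] [254. 183.]
wrist drawer_handle 0.82 [0.4933 0.1496 0.1016] [253. 301.]
scene drawer_handle 0.78 [0.4957 0.1444 0.0995] [229. 212.]
scene plug_gauge 0.66 [0.5024 0.1893 0.0018] [217. 240.]
scene plug_gauge 0.4 [0.6228 0.157  0.0858] [204. 199.]
scene plug_gauge 0.39 [ 6.918e-01 -3.373e-01  1.000e-04] [294. 164.]
t 23.55 grasp [0.6208 0.1552 0.2238] [-1.80e+02  1.00e-01  3.39e+00] F [-0.5 -0.7  1.2] w 3.18
 shift cm [-17.13   0.     3.42] turn [-0.    0.1  -0.01]
```

View pics/12.png

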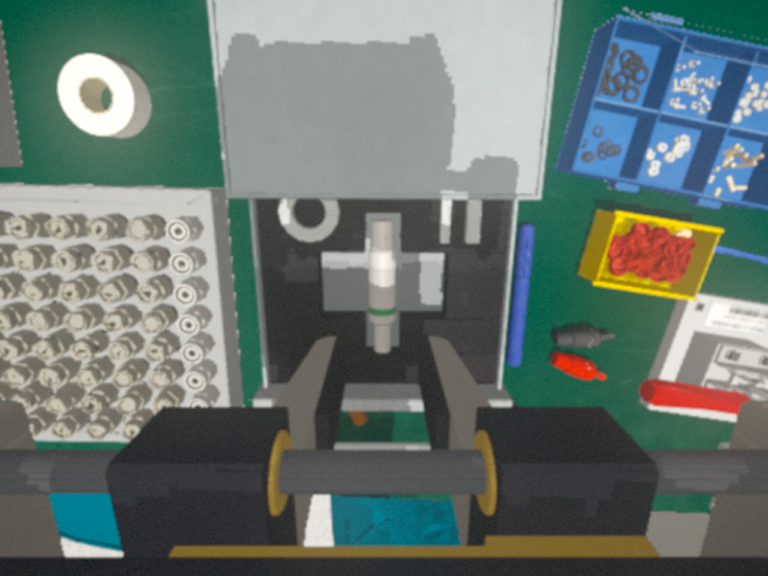

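The gauge lies in the cut-out, at (382,220)–(382,350) with the cut-out at (382,213)–(382,347). It is let go and the drawer is out. Now I close the fingers, go in front of the bar and push.

Emit:
send_rows --steps '[[[-3,0,0],[0,0,0]],[[-7,-0.1,0],[0,0,0]],[[-11,-0.1,0],[0,0,0]],[[-15,-0.1,0],[0,0,0]],[[-18,-0.1,1.5],[0,0,0]],[[-18,-0.1,5],[0,0,0]],[[-18,-0.1,9],[0,0,0]],[[-18,-0.1,12.3],[0,0,0]]]' --gripper 0.0

```text
time: 24.55
tcp_pos: [0.4409, 0.1455, 0.2712]
orientation: [-180.0, 0.1, 3.4]
wrist_force: [0.7, 0.1, 1.1]
grip_width: 0.007
```

Emit:
send_rows --steps '[[[0.6,0,0],[0,0,0]],[[1.2,0,0],[0,0,0]],[[1.8,0,0],[0,0,0]],[[2.4,0,0],[0,0,0]],[[3.0,0,0],[0,0,0]],[[3.6,0,0],[0,0,0]],[[4.2,0,0],[0,0,0]],[[4.8,0,0],[0,0,0]]]'

```text
time: 25.55
tcp_pos: [0.4896, 0.1484, 0.2728]
orientation: [180.0, 0.1, 3.4]
wrist_force: [-1.5, -0.8, 1.9]
grip_width: 0.007
```

```bash
python3 - <<'E'
from h import *
find('side',['drawer_handle']);find('scene',['drawer_handle'])
go([.6187,.156,.099],3.4)
E
```

```text
scene drawer_handle 0.71 [0.509  0.1469 0.0989] [226. 211.]
t 25.75 grasp [0.4897 0.1484 0.1019] [-1.80e+02 -3.00e-02  3.39e+00] F [0.3 0.2 0.6] w 0.04
 shift cm [12.93  0.    0.3 ] turn [-0.   -0.03 -0.01]
```

Emit:
send_rows --steps '[[[0.8,0,0],[0,0,0]],[[1.8,0,0],[0,0,0]],[[3,0,0],[0,0,0]],[[4.2,0,0],[0,0,0]],[[5.4,0,0],[0,0,0]],[[6.6,0,0],[0,0,0]],[[7.8,0,0],[0,0,0]],[[9,0,0],[0,0,0]]]'

```text
time: 26.75
tcp_pos: [0.58, 0.1536, 0.2727]
orientation: [180.0, 0.0, 3.4]
wrist_force: [-2.3, -1.6, -1.4]
grip_width: 0.007
```

Emit:
send_rows --steps '[[[0.8,0,0],[0,0,0]],[[1.4,0,0],[0,0,0]],[[1.9,0,0],[0,0,0]],[[2.3,0,0],[0,0,0]],[[2.6,0,0],[0,0,0]],[[2.9,0,0],[0,0,0]],[[3.1,0,0],[0,0,0]],[[3.3,0,0],[0,0,0]]]'

```text
time: 27.75
tcp_pos: [0.6123, 0.1557, 0.273]
orientation: [180.0, -0.0, 3.4]
wrist_force: [-1.8, -0.8, 0.1]
grip_width: 0.006
```

Emit:
send_rows --steps '[[[0.15,0,0],[0,0,0]],[[0.3,0,0],[0,0,0]],[[0.45,0,0],[0,0,0]],[[0.6,0,0],[0,0,0]],[[0.7,0,0],[0,0,0]],[[0.8,0,0],[0,0,0]],[[0.8,0,0],[0,0,0]],[[0.8,0,0],[0,0,0]]]'

```text
time: 28.75
tcp_pos: [0.6196, 0.1561, 0.2728]
orientation: [180.0, 0.2, 3.4]
wrist_force: [-6.2, -2.6, 3.4]
grip_width: 0.008
```

Emit:
send_rows --steps '[[[0.1,0,0],[0,0,0]],[[0.2,0,0],[0,0,0]],[[0.3,0,0],[0,0,0]],[[0.4,0,0],[0,0,0]],[[0.4,0,0],[0,0,0]],[[0.4,0,0],[0,0,0]],[[0.4,0,0],[0,0,0]],[[0.4,0,0],[0,0,0]]]'

```text
time: 29.75
tcp_pos: [0.6216, 0.1563, 0.2727]
orientation: [179.9, 0.7, 3.4]
wrist_force: [-20.2, -5.4, 13.0]
grip_width: 0.006
```

The shut stop is reached (20 N). I back off and lift for a numeric check.

Emit:
send_rows --steps '[[[-0.8,0,0],[0,0,0]],[[-2,0,0],[0,0,0]],[[-5,0,0],[0,0,0]],[[-8,0,0],[0,0,0]],[[-8.5,0,-3],[0,0,0]],[[-8.5,0,-7],[0,0,0]],[[-8.5,0,-11],[0,0,0]],[[-8.5,0,-15],[0,0,0]]]'

```text
time: 30.75
tcp_pos: [0.539, 0.1515, 0.4246]
orientation: [-180.0, -0.1, 3.4]
wrist_force: [1.5, 1.2, 0.3]
grip_width: 0.003
```

```bash
python3 - <<'E'
from h import *
N=['drawer_handle','esd_brush','hex_key','tape_roll']
for c in ('wrist','scene','side'): im=find(c,N)
im=robot.get_image('wrist'); g=cv2.cvtColor(im['image'],cv2.COLOR_BGR2GRAY)
th=np.radians(3.4); A=np.array([[np.cos(th),np.sin(th)],[-np.sin(th),np.cos(th)]])
for y in (.07,.09,.15,.17):   # brightness profile along cabinet x across drawer front / opening
    print(y,[int(g[tuple(px(im,np.r_[A.T@[x,y],.115]).round().astype(int)[::-1])]) for x in np.arange(.655,.70,.002)])
go([.62,.156,.2],3.4)
E
```

```text
wrist drawer_handle 0.97 [0.6306 0.1613 0.1015] [251. 102.]
wrist esd_brush 0.7 [ 0.4256  0.0294 -0.0044] [327. 244.]
wrist hex_key 0.56 [ 0.423  -0.0446  0.0017] [373. 249.]
wrist tape_roll 0.74 [ 0.3819  0.3527 -0.0007] [125. 258.]
scene drawer_handle 0.86 [0.6364 0.1556 0.0993] [201. 193.]
scene esd_brush 0.49 [ 0.4174  0.0187 -0.0007] [274. 233.]
scene hex_key 0.5 [ 4.238e-01 -4.900e-02 -3.000e-04] [288. 224.]
scene tape_roll 0.82 [0.3773 0.3601 0.0004] [193. 290.]
side drawer_handle 0.8 [0.637  0.1581 0.099 ] [224. 212.]
side esd_brush 0.7 [ 0.4263  0.0226 -0.0022] [307. 211.]
side hex_key 0.63 [ 0.4201 -0.039   0.0011] [309. 197.]
side tape_roll 0.69 [ 3.791e-01  3.582e-01 -3.000e-04] [326. 312.]
0.07 [227, 228, 228, 227, 227, 224, 227, 226, 226, 227, 227, 226, 203, 210, 133, 187, 201, 202, 196, 152, 147, 202, 204]
0.09 [63, 67, 66, 65, 68, 66, 72, 110, 118, 117, 106, 102, 103, 103, 109, 135, 152, 152, 146, 123, 112, 149, 158]
0.15 [58, 59, 59, 54, 52, 56, 59, 92, 99, 103, 102, 106, 101, 101, 106, 132, 149, 153, 153, 135, 110, 146, 152]
0.17 [100, 100, 103, 107, 110, 113, 116, 130, 111, 117, 121, 120, 127, 154, 110, 127, 146, 145, 147, 137, 107, 147, 145]
t 31.55 grasp [0.5393 0.1513 0.2518] [-1.80e+02  1.00e-02  3.39e+00] F [0.  0.5 0.6] w 0.06
 shift cm [8.08 0.01 5.18] turn [-0.    0.01 -0.01]
```

```bash
python3 -c "
from plant import robot
print(robot.job_done(), robot.get_state()['time'])"
```

```text
the job is handed in; nothing more can be done
the job is handed in; nothing more can be done
```

The plug gauge is put away and the job is handed in at about 31.6 s of the 66 s allowed. The hand-in reports no verdict, so the result rests on my own checks.

- **Drawer out:** I gripped the top drawer's bar and pulled it 132 mm to its stop, where the wrist force rose to about 31 N. The drawer had started slightly ajar.
- **Gauge:** I picked the steel one with the green ring, beside the hex key and brush, not the brown look-alikes. Measured in the wrist view just before release, it was centred in the cut-out within about 1 mm. It touched the bottom with about 5 N before I let go, and a picture afterwards showed it lying in the cut-out.
- **Drawer shut:** I pushed the bar with closed fingers until the force rose to about 20 N, then backed off. The handle had travelled 137 to 141 mm across the three cameras, and the wrist image showed no dark gap at the drawer front. I did not look inside the drawer again after shutting it.
- **Bystanders:** The hex key, brush and tape roll read within about 11 mm of their starting positions, mostly network scatter and well under the 30 mm limit.
- **Disagreements:** The networks' position estimates for the seat and handle differed by up to 8 mm, so I placed the gauge from cut-out edges measured at close range. The wrist camera put the shut handle about 6 mm nearer than the other two did. I trusted the force at the stop and the missing gap over that reading.

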